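# Close the bar clamp on the coping stone

### The job

A piece of coping stone lies loosely on the bearers of the bar clamp that is bolted to the mason's bench. Close the clamp on it: hold down the thumb tab behind the sliding jaw and, with it held, slide the jaw along the notched bar until it has pushed the stone snug against the screw pad, then let go so that the tab springs up and the jaw locks there (a notch of play, 5 mm, is all right). Leave the other stone on its battens and the tools beside the clamp where they lie.

Things in the scene. Friction and masses are not known exactly. Their poses are not given: they have to be found in the camera images.
- clamp: Bar clamp, 505 mm long, bolted down. Origin on the bench top under the bar's centre line; y runs along the bar from its open end (-y) to the fixed head with the screw (+y), x across, z up. Bar 24 wide, top 30 above the bench. Timber bearers each side of it (32 to 62 off the centre line, top at 34) carry the stone. No part of the clamp is higher than 95.
- pad_face (a point): Centre of the face of the fixed head's round steel screw pad (42 diameter), 58 mm above the bench, at y = +115 in the clamp frame; it faces the clamp's -y and stays still. Axes as the clamp's.
- jaw (a joint): Travel of the sliding jaw, m: 0 fully open, growing towards the pad, at most 0.22; opening between jaw face and pad face = 0.265 minus this. Slides easily (about 2 N, plus up to 10 N once it pushes the stone) while the tab is held down; with the tab up its tooth sits in the bar's notches (5 mm apart) and holds 60 N or more both ways.
- jaw_face (a point): Centre of the sliding jaw's face, 58 mm above the bench, axes as the clamp's. The jaw is a dark upright plate 82 wide, 16 thick, from 37 to 89 above the bench; on the middle of its back is a thumb rest 44 wide, from 55 to 89 above the bench, its back 38 behind the face.
- tab (a joint): Angle of the thumb tab, rad: about 0 (0 to -0.05) up, tooth in a notch; 0.32 right down on a stop. Jaw free above 0.23. Let go between notches, the spring draws the jaw up to 2.5 mm to the nearest notch, or wedges its tooth (0.05 to 0.17) if the stone is in the way: locked too. Pressed at tab_top it takes 5 N to start, 8 N or so fully down.
- tab_top (a point): Spot to press on the tab: on the bar's centre line, 66 mm behind the jaw face (-y), 60 above the bench when up, 48 right down. The tab is a steel plate 40 wide, from under the thumb rest to 90 behind the face, hinged at the jaw end, sloping up 0.3 rad to the free end with its lip 5 high; about level when down. The finger pressing it can lean on the thumb rest's back to push the jaw.
- long_stone_mid (a point): Centre of the longer coping stone: limestone, 105 mm long (its y), 100 wide, 42 high, both long upper edges bevelled, about 0.9 kg. This or the short one lies on the bearers, centre within 10 of the bar's centre line, its y along the bar within 0.1 rad, clear of jaw and pad; the other waits on the battens. Pushed by the jaw it slides along the bearers and squares up.
- short_stone_mid (a point): Centre of the shorter coping stone: same section (100 mm wide, 42 high), 65 long (its y), about 0.6 kg. On the clamp's bearers or on the battens, as told for the longer one.
- battens: Two fixed timber battens beyond the clamp (the side away from the robot), 34 mm high, 170 long, on which the other stone waits. Origin on the bench top, between them.
- chisel: Steel chisel, 200 mm long, 16 thick, lying beside the clamp on the robot's side; origin under its middle.
- wedge: Wooden wedge 110 x 38 x 24 mm lying on the robot's side of the clamp; origin under its middle.
- mallet: Mason's round wooden mallet standing on its head, 104 mm across, 228 tall, handle up, beyond the clamp near its fixed head; origin under its middle.
- brush: Hand brush 235 mm long, 44 high, lying beyond the clamp near the open end of the bar; origin under its block.
There are look-alikes about, which are no part of the job. Leave any green or yellow look-alike of the part that bears short_stone_mid alone.

How it is judged:
By the outcome, as a careful person would: the job done as asked, in the order asked, and still so for the second after the job is handed in, with the robot touching nothing.
It also fails if it takes over 40 s, if anything falls off the work surface, if the arm or the gripper's body presses on something with over 40 N, if the wrist force passes 120 N, or if a joint passes its speed limit or range.

### The arm

A 6-joint arm with a two-finger parallel gripper is mounted at the origin on the work surface. World frame = base frame: x ahead of the robot, y to its left, z up, the work surface at z = 0. Lengths are in mm, angles in rad, forces in N, time in s.
With the tool pointing down it reaches from about 350 to 975 mm from the base axis. Payload 4.9 kg.
Tool frame: the origin (TCP) lies at the very end of the fingers, on their centre line; the grasp point (between the pads) lies 19 mm behind it; z points along the fingers, y is the line along which they close (so a half turn about z gives the same grasp; the last joint's range is limited). The gripper opens to 85 mm and grips with 20 to 120 N. Pads are 22 mm wide; open, the fingers measure 114 mm over their backs; the gripper's body (76 mm by 85 mm) begins 54 mm behind the grasp point. The pads swing forward as they close: fully open they stand 13 mm farther back than shut.
Start: joints at [-1.335, 0.053, 1.613, -0, 1.476, -0.119], TCP at [217.121, -586.055, 231.304] pointing down, gripper open.
Joint ranges: [-3.01, 3.01], [-1.01, 2.22], [0.06, 2.58], [-1.02, 4.17], [0.09, 2.62], [-3.14, 3.14]. Speed limits (rad/s): [2.57, 2.57, 3.14, 3.14, 3.14, 3.14].

### API

Orientations are given as a rotation vector (axis times angle).
In Python, from workcell import sense, snapshot, finish_job, look_for gives the robot as it stands.
- The arm moves only by the tool send_rows, never from a script. Its argument "deltas" is a list of rows, each a list of 7 numbers: the shift along the tool's x, y, z in m, then the turn, a rotation vector about the tool's x, y, z in rad, then the finger opening in m, from 0 to 0.0854. A call has 1 to 12 rows; each row shifts and turns the commanded pose from where the row before left it, along the tool's axes as they then stand; what a row does not reach is not made up. A row lasts 1/8 s, in which the tool goes at most 62.5 mm and 10.7 degrees, less where a joint would pass 70% of its speed; a pose out of reach is approached as far as the arm can. A call is refused whole if a number of a shift passes 0.0625 or a number of a turn 0.188, either way. A call with a gripper value outside its range is refused whole. The fingers move at their own pace and stop on an object; "force" is the grip in N (left out, the last holds). Time passes only in rows, so rows that do not move let the fingers close. It gives the time, the measured TCP pose, the force, the opening and the grip force at its end, in the units of the state.
- sense(): the state, without advancing time (a new reading comes with each control period).
- snapshot(name): name is "side" or "top" or "wrist"; returns a dict with "pixels" (384x512x3 uint8, blue, green, red), "fovy" (degrees; the focal length in pixels is half the picture's height over the tangent of half this angle, whatever the lens; pixels are square), "cx", "cy" (the principal point, pixels), "k1" (the pictures are not rectified: a ray, as slopes to the right and down, at radius r is drawn at 1 + k1 r^2 times it, then the intrinsics apply), "T" (4x4, takes a point from camera to world coordinates). Camera axes: x right, y down, z forward; pixel columns grow to the right and rows downward; lengths in mm; the calibration is good to about 2 mm. A picture is of the moment at which its call begins. There is no depth.
- finish_job(): hands the job in; it is judged then, once.
Trained networks look in the newest picture that a camera, given by its name, has taken for a name from the list of things; names that differ only in an ending like _2 or _b are one class to them, and where a whole thing is asked for, a point or a joint stands for the part that bears it (a point fixed in the world has none). Each returns a list of dicts, best first, with "p" (0 to 1); they miss things now and then, are a little off and sometimes report something else, mostly with a low value. They report only what shows in the picture. A call takes as long as a camera call. They do not tell look-alikes from the thing itself.
- look_for(query, camera): "bbox" ([left, top, width, height] in pixels, round what is visible of it).
The state is a dict: "t": time; "q": joint angles; "qvel": joint speeds; "joint_torque": joint torques, N m; "ee_pos": TCP position; "tcp_rot": TCP orientation; "ft_force": force on the tool from outside, world axes, zero at the start; "wrist_torque": the same for the moment, N m; "finger_gap": finger opening in mm; "grasp_force": force on a finger pad.
Only numpy, scipy, OpenCV 4.12 (cv2) and the standard library are available. Lean on these libraries where they do the work, as an engineer would, in place of code of your own. Each camera call takes 0.05 s, during which the arm holds its last target. There are 200 camera calls.

## Working session

There is one attempt and no reset: what is moved stays moved. The work goes in short steps, Python scripts to look and compute and a tool call to move; the robot and the scene stay as the last step left them, time stands still between calls to the robot, and variables do not carry over. Pictures are saved under pics/ and viewed, at most 10 in all, crops included, and the job is handed in when it is done.

Besides the shell and the picture viewer there is one more tool, called after ">>>" by a JSON object that holds its "fn" and its "kwargs", one argument or row to a line. send_rows: Moves the arm, as the interface text tells. Its arguments: {"type":"object","properties":{"deltas":{"type":"array","items":{"type":"array","items":{"type":"number"}}},"force":{"type":"number"}},"required":["deltas"]}

```bash
mkdir -p pics; cat > h.py <<'E'
import numpy as np, cv2
from workcell import sense, snapshot, finish_job, look_for
def K(s):
    f=s["pixels"].shape[0]/2/np.tan(np.radians(s["fovy"])/2); return f
def ray(s,u,v):
    f=K(s); d=np.array([(u-s["cx"])/f,(v-s["cy"])/f]); x=d.copy()
    for _ in range(20): x=d/(1+s["k1"]*(x@x))
    T=np.array(s["T"]); return T[:3,3], T[:3,:3]@np.array([x[0],x[1],1])
def at(s,u,v,z):
    o,d=ray(s,u,v); return o+d*(z-o[2])/d[2]
def proj(s,p):
    T=np.array(s["T"]); c=T[:3,:3].T@(np.array(p,float)-T[:3,3]); x=c[:2]/c[2]
    return x*(1+s["k1"]*(x@x))*K(s)+[s["cx"],s["cy"]]
E
python3 - <<'E'
from h import *
import pickle
S={}
for n in("top","side"):
    s=snapshot(n);S[n]=s
    cv2.imwrite(f"pics/{n}0.png",cv2.resize(s["pixels"],(800,600),interpolation=cv2.INTER_CUBIC))
    print(n,s["fovy"],s["cx"],s["cy"],s["k1"],np.round(s["T"],3).tolist())
    for q in["clamp","jaw","tab_top","long_stone_mid","short_stone_mid","battens","chisel","mallet"]:
        print(q,[(np.round(d["bbox"]).tolist(),round(d["p"],2)) for d in look_for(q,n)][:4])
pickle.dump(S,open("s0.pkl","wb"))
print(sense())
E
```

```text
top 52.16297086674791 254.09899095942498 196.49650205477977 -0.09752542152870089 [[0.025, -0.999, 0.04, 508.748], [-1.0, -0.025, -0.005, 111.461], [0.006, -0.04, -0.999, 1022.884], [0.0, 0.0, 0.0, 1.0]]
clamp [([183.0, 171.0, 202.0, 47.0], 0.83)]
jaw [([332.0, 177.0, 40.0, 35.0], 0.93)]
tab_top [([356.0, 188.0, 18.0, 16.0], 0.55), ([266.0, 103.0, 28.0, 47.0], 0.25)]
long_stone_mid [([250.0, 170.0, 46.0, 46.0], 0.89)]
short_stone_mid [([140.0, 213.0, 38.0, 49.0], 0.83), ([268.0, 105.0, 27.0, 41.0], 0.79), ([316.0, 267.0, 43.0, 38.0], 0.64)]
battens [([250.0, 106.0, 68.0, 48.0], 0.58)]
chisel [([268.0, 229.0, 76.0, 12.0], 0.64)]
mallet [([163.0, 102.0, 46.0, 47.0], 0.59)]
side 47.24709272041318 254.58058046958732 191.46723184900895 0.044068107276256395 [[-0.979, -0.158, 0.128, 404.151], [-0.204, 0.721, -0.662, 789.268], [0.012, -0.675, -0.738, 838.398], [0.0, 0.0, 0.0, 1.0]]
clamp [([213.0, 114.0, 77.0, 144.0], 0.66), ([128.0, 185.0, 55.0, 88.0], 0.61)]
jaw [([252.0, 117.0, 25.0, 34.0], 0.6)]
tab_top [([262.0, 118.0, 9.0, 10.0], 0.55)]
long_stone_mid [([227.0, 161.0, 49.0, 51.0], 0.88)
[... 305 characters left out ...]
.0, 77.0, 144.0], 0.59)]
{'t': 0.9, 'q': array([-1.33499704e+00,  5.27059423e-02,  1.61288132e+00, -3.97281200e-05,
        1.47595699e+00, -1.19029502e-01]), 'qvel': array([0.00150354, 0.00100192, 0.00108852, 0.00044848, 0.00061329,
       0.00218094]), 'joint_torque': array([-1.57803242e-05, -3.93678188e+01, -3.70472610e+01, -2.30752471e-05,
        3.55347647e-04,  1.75034796e-05]), 'ee_pos': array([ 217.11626128, -586.07619753,  231.31105887]), 'tcp_rot': array([ 3.09222915e+00,  5.54441322e-01, -5.75811828e-05]), 'ft_force': array([-0.19667278, -0.24372918,  0.33632235]), 'wrist_torque': array([-0.01366867,  0.02315743,  0.06170013]), 'grasp_force': 0.0, 'finger_gap': 85.25830044856383}
```

View pics/top0.png

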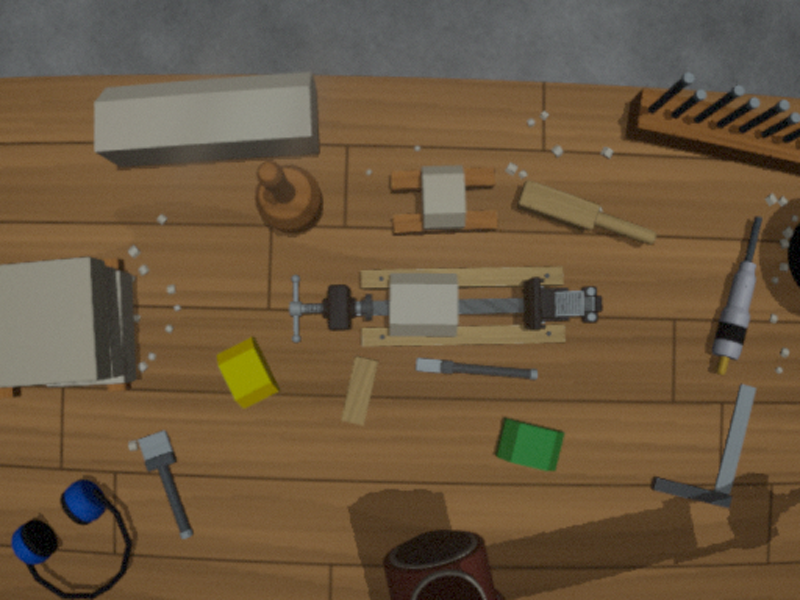

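View pics/side0.png

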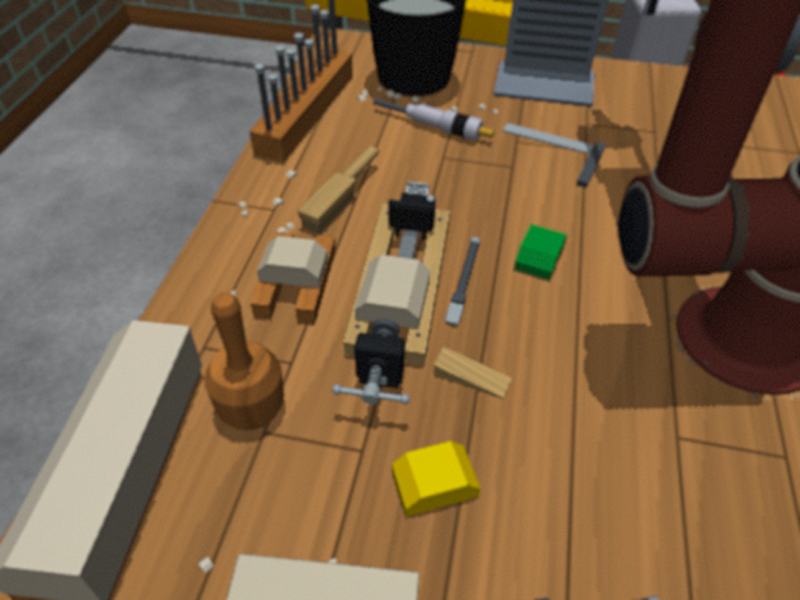

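The top view shows the clamp at (290–600, 305) with the screw head to the left (+y). The long stone is at (424,305), the jaw at (535,304) and the tab around (575,304). The short stone on the battens is at (443,197). The side view agrees. Next I'll measure on a magnified crop.

```bash
python3 - <<'E'
from h import *
import pickle
S=pickle.load(open("s0.pkl","rb"));s=S["top"]
c=lambda u,v,z:at(s,u/1.5625,v/1.5625,z)
for n,u,v,z in[("bTL",361,271,34),("bTR",563,268,34),("bBL",362,344,34),("bBR",565,343,34),("jawface t",525,280,89),("jawface b",526,329,89),("padface",373,307,58),("barend",600,304,30)]:
    print(n,np.round(c(u,v,z),1))
im=s["pixels"][160:225,225:390]
cv2.imwrite("pics/crop.png",cv2.resize(im,None,fx=4.8,fy=4.8,interpolation=cv2.INTER_CUBIC))
E
```

```text
bTL [605.1 166.4  34. ]
bTR [ 618.8 -162.9   34. ]
bBL [487.1 161.6  34. ]
bBR [ 496.5 -167.9   34. ]
jawface t [592.4 -88.6  89. ]
jawface b [517.2 -91.4  89. ]
padface [546.3 144.6  58. ]
barend [ 561.6 -226.6   30. ]
```

View pics/crop.png

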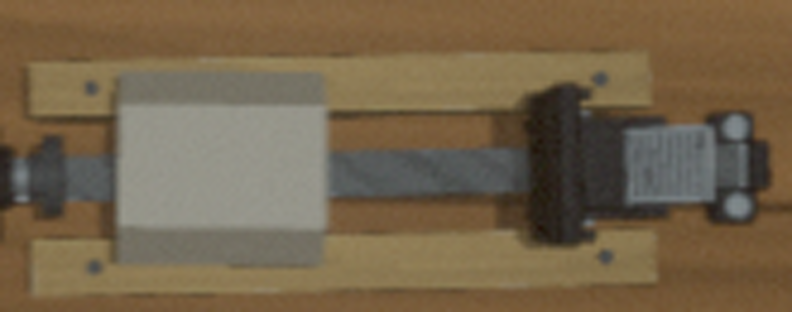

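The crop shows the pad face at about (65,175), the stone at x 117–326, the jaw face's lower edge at x≈530, the thumb rest's back at x≈625, and the tab at x 625–714, y 125–203.

```bash
python3 - <<'E'
from h import *
import pickle
S=pickle.load(open("s0.pkl","rb"));s=S["top"]
c=lambda u,v,z:at(s,225+(u+.5)/4.8-.5,160+(v+.5)/4.8-.5,z)
P={}
for n,u,v,z in[("bTL",28,63,34),("bTR",650,52,34),("bBL",31,296,34),("bBR",656,284,34),("jaw low",530,164,37),("rest back",626,164,89),("tab end",714,164,68),("tab t",670,125,60),("tab b",670,203,60),("padface",65,175,58),("stoneL",117,167,60),("stoneR",328,167,60),("bar L",90,156,30),("bar Lb",90,200,30),("bar R",520,148,30),("bar Rb",520,194,30)]:
    P[n]=c(u,v,z);print(n,np.round(P[n],1))
A=(P["bTL"]+P["bBL"])/2;B=(P["bTR"]+P["bBR"])/2
y=(A-B)[:2];y/=np.linalg.norm(y);x=np.array([y[1],-y[0]])
print("yaxis",y,"yaw",np.arctan2(-y[0],y[1]))
o=A[:2]
for n in P:print(n,"across",round((P[n][:2]-o)@x,1),"along rel pad",round((P[n]-P["padface"])[:2]@y,1))
# side check: project guesses
t=S["side"]
for n in["padface","rest back","tab end","tab t"]: print(n,"side800",np.round(proj(t,P[n])*1.5625))
im=t["pixels"][105:235,215:300]
cv2.imwrite("pics/crops.png",cv2.resize(im,None,fx=4.6,fy=4.6,interpolation=cv2.INTER_CUBIC))
E
```

```text
bTL [606.8 168.   34. ]
bTR [ 621.5 -162.1   34. ]
bBL [484.3 163.1  34. ]
bBR [ 498.4 -167.    34. ]
jaw low [560.1 -97.8  37. ]
rest back [ 558.6 -135.3   89. ]
tab end [ 560.9 -186.8   68. ]
tab t [ 580.9 -165.8   60. ]
tab b [ 540.6 -166.3   60. ]
padface [547.3 146.1  58. ]
stoneL [552.  119.5  60. ]
stoneR [554.7  11.4  60. ]
bar L [558.8 134.2  30. ]
bar Lb [535.5 133.6  30. ]
bar R [568.8 -93.8  30. ]
bar Rb [544.4 -94.2  30. ]
yaxis [-0.04351322  0.99905285] yaw 0.043526965603836155
bTL across 61.3 along rel pad 19.3
bTR across 61.6 along rel pad -311.1
bBL across -61.3 along rel pad 19.8
bBR across -61.6 along rel pad -310.6
jaw low across 3.0 along rel pad -244.2
rest back across -0.1 along rel pad -281.6
tab end across -0.0 along rel pad -333.1
tab t across 20.9 along rel pad -313.1
tab b across -19.4 along rel pad -311.8
padface across 0.9 along rel pad 0.0
stoneL across 4.4 along rel pad -26.8
stoneR across 2.4 along rel pad -134.9
bar L across 11.8 along rel pad -12.4
bar Lb across -11.4 along rel pad -12.0
bar R across 11.9 along rel pad -240.6
bar Rb across -12.5 along rel pad -239.9
padface side800 [385. 326.]
rest back side800 [414. 192.]
tab end side800 [418. 183.]
tab t side800 [404. 192.]
```

View pics/crops.png

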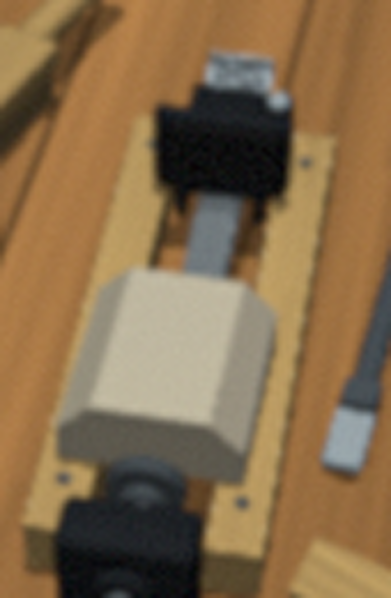

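The geometry checks out: the bearers fall at ±61 (62 given), the bar is 24 wide, the opening is 244 and the clamp yaw is 0.0435 rad. The tab end and thumb rest agree to within 1 mm. I'll shut the fingers, align with the bar and go above the tab.

>>> {"fn": "send_rows", "kwargs": {
  "deltas": [
    [0, 0, 0, 0, 0, 0.1555, 0],
    [0, 0, 0, 0, 0, 0.1555, 0],
    [0.0361, -0.0411, 0.009, 0, 0, 0, 0],
    [0.0361, -0.0411, 0.009, 0, 0, 0, 0],
    [0.0361, -0.0411, 0.009, 0, 0, 0, 0],
    [0.0361, -0.0411, 0.009, 0, 0, 0, 0],
    [0.0361, -0.0411, 0.009, 0, 0, 0, 0],
    [0.0361, -0.0411, 0.009, 0, 0, 0, 0],
    [0.0361, -0.0411, 0.009, 0, 0, 0, 0],
    [0.0361, -0.0411, 0.009, 0, 0, 0, 0],
    [0.0361, -0.0411, 0.009, 0, 0, 0, 0],
    [0.0361, -0.0411, 0.009, 0, 0, 0, 0]
  ],
  "force": 40
}}

```text
t: 2.4
ee_pos: [560.9, -158.2, 141.3]
tcp_rot: [3.14, 0.069, 0.001]
ft_force: [0.3, -0.3, -0.2]
finger_gap: 0.1
grasp_force: 0.0
```

>>> {"fn": "send_rows", "kwargs": {
  "deltas": [
    [0, 0, 0, 0, 0, 0, 0],
    [0, 0, 0, 0, 0, 0, 0],
    [0, 0, 0, 0, 0, 0, 0]
  ]
}}

```text
t: 2.78
ee_pos: [559.4, -160.8, 141.7]
tcp_rot: [3.14, 0.066, 0.001]
ft_force: [-0.6, 0.2, -0.4]
finger_gap: -0.1
grasp_force: 0.0
```

>>> {"fn": "send_rows", "kwargs": {
  "deltas": [
    [0, 0, 0.02, 0, 0, 0, 0],
    [0, 0, 0.02, 0, 0, 0, 0],
    [0, 0, 0.02, 0, 0, 0, 0],
    [0, 0, 0.008, 0, 0, 0, 0],
    [0, 0, 0, 0, 0, 0, 0]
  ]
}}

```text
t: 3.4
ee_pos: [559.1, -159.4, 72.0]
tcp_rot: [-3.14, -0.069, 0.003]
ft_force: [-0.7, 0.0, -0.3]
finger_gap: -0.2
grasp_force: 0.0
```

```bash
python3 - <<'E'
from h import *
a=snapshot("wrist")["pixels"];b=snapshot("side")["pixels"][85:225,200:387]
cv2.imwrite("pics/m1.png",np.hstack([cv2.resize(a,(400,300)),cv2.resize(b,(400,300),interpolation=cv2.INTER_CUBIC)]))
print(sense()["ee_pos"],sense()["ft_force"])
E
```

```text
[ 560.28654723 -159.79924612   73.83744309] [-0.45867723  0.11946415  0.04345334]
```

View pics/m1.png

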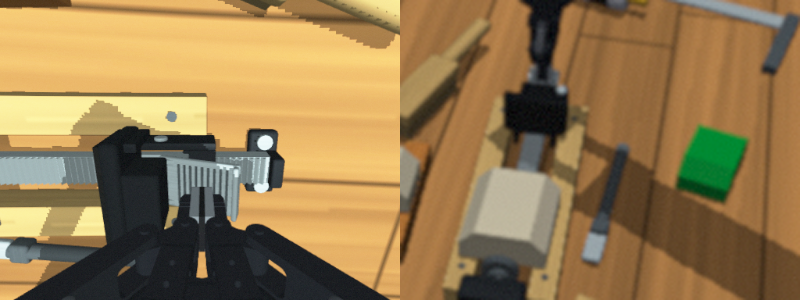

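The wrist view has the fingertips at about (203,210), over the ribbed tab (145–240) and behind the thumb rest. The side view agrees. Now I'll press.

>>> {"fn": "send_rows", "kwargs": {
  "deltas": [
    [0, 0, 0.007, 0, 0, 0, 0],
    [0, 0, 0.004, 0, 0, 0, 0],
    [0, 0, 0.004, 0, 0, 0, 0],
    [0, 0, 0.003, 0, 0, 0, 0],
    [0, 0, 0, 0, 0, 0, 0]
  ]
}}

```text
t: 4.12
ee_pos: [560.7, -161.0, 56.8]
tcp_rot: [3.138, 0.069, 0.003]
ft_force: [-1.8, -1.8, 6.2]
finger_gap: 0.1
grasp_force: 2.4
```

>>> {"fn": "send_rows", "kwargs": {
  "deltas": [
    [0, 0, 0.003, 0, 0, 0, 0],
    [0, 0, 0.002, 0, 0, 0, 0],
    [0, 0, 0, 0, 0, 0, 0]
  ]
}}

```text
t: 4.5
ee_pos: [561.0, -160.9, 52.0]
tcp_rot: [3.138, 0.069, 0.004]
ft_force: [-0.8, -1.8, 5.0]
finger_gap: 0.0
grasp_force: 2.7
```

>>> {"fn": "send_rows", "kwargs": {
  "deltas": [
    [0, 0, 0.002, 0, 0, 0, 0],
    [0, 0, 0.002, 0, 0, 0, 0],
    [0, 0, 0, 0, 0, 0, 0]
  ]
}}

```text
t: 4.88
ee_pos: [561.0, -160.6, 48.0]
tcp_rot: [3.139, 0.069, 0.004]
ft_force: [-1.0, -0.9, 5.9]
finger_gap: -0.4
grasp_force: 3.0
```

>>> {"fn": "send_rows", "kwargs": {
  "deltas": [
    [0, 0, 0.001, 0, 0, 0, 0],
    [0, 0, 0, 0, 0, 0, 0]
  ]
}}

```text
t: 5.12
ee_pos: [561.0, -160.7, 47.3]
tcp_rot: [3.139, 0.069, 0.004]
ft_force: [-1.4, -1.2, 7.1]
finger_gap: 0.3
grasp_force: 3.5
```

>>> {"fn": "send_rows", "kwargs": {
  "deltas": [
    [0, 0, 0.001, 0, 0, 0, 0],
    [0, 0, 0, 0, 0, 0, 0]
  ]
}}

```text
t: 5.38
ee_pos: [561.1, -160.8, 47.1]
tcp_rot: [3.139, 0.069, 0.003]
ft_force: [-4.0, -0.7, 11.2]
finger_gap: -0.1
grasp_force: 5.6
```

>>> {"fn": "send_rows", "kwargs": {
  "deltas": [
    [0, 0, 0.001, 0, 0, 0, 0],
    [0, 0, 0, 0, 0, 0, 0]
  ]
}}

```text
t: 5.62
ee_pos: [561.2, -160.8, 47.0]
tcp_rot: [3.139, 0.069, 0.003]
ft_force: [-5.3, -0.0, 16.4]
finger_gap: 0.1
grasp_force: 8.0
```

>>> {"fn": "send_rows", "kwargs": {
  "deltas": [
    [0, -0.003, 0, 0, 0, 0, 0],
    [0, -0.004, 0, 0, 0, 0, 0],
    [0, -0.005, 0, 0, 0, 0, 0],
    [0, -0.005, 0, 0, 0, 0, 0],
    [0, -0.005, 0, 0, 0, 0, 0],
    [0, -0.005, 0, 0, 0, 0, 0]
  ]
}}

```text
t: 6.38
ee_pos: [560.1, -134.2, 47.0]
tcp_rot: [3.137, 0.069, 0.003]
ft_force: [-5.9, -1.5, 15.3]
finger_gap: -0.0
grasp_force: 7.8
```

>>> {"fn": "send_rows", "kwargs": {
  "deltas": [
    [0, -0.007, 0, 0, 0, 0, 0],
    [0, -0.007, 0, 0, 0, 0, 0],
    [0, -0.007, 0, 0, 0, 0, 0],
    [0, -0.007, 0, 0, 0, 0, 0],
    [0, -0.007, 0, 0, 0, 0, 0],
    [0, -0.007, 0, 0, 0, 0, 0],
    [0, -0.007, 0, 0, 0, 0, 0],
    [0, -0.007, 0, 0, 0, 0, 0],
    [0, -0.006, 0, 0, 0, 0, 0],
    [0, -0.005, 0, 0, 0, 0, 0],
    [0, 0, 0, 0, 0, 0, 0]
  ]
}}

```text
t: 7.75
ee_pos: [557.1, -66.2, 46.9]
tcp_rot: [3.139, 0.07, 0.003]
ft_force: [-5.5, 0.1, 16.3]
finger_gap: -0.4
grasp_force: 8.4
```

```bash
python3 - <<'E'
from h import *
a=snapshot("wrist")["pixels"];b=snapshot("side")["pixels"][85:225,200:387]
cv2.imwrite("pics/m2.png",np.hstack([cv2.resize(a,(400,300)),cv2.resize(b,(400,300),interpolation=cv2.INTER_CUBIC)]))
print(sense()["ee_pos"],sense()["ft_force"])
E
```

```text
[557.09472516 -66.1773777   46.91748707] [-6.89208183  0.37068168 17.7014205 ]
```

View pics/m2.png

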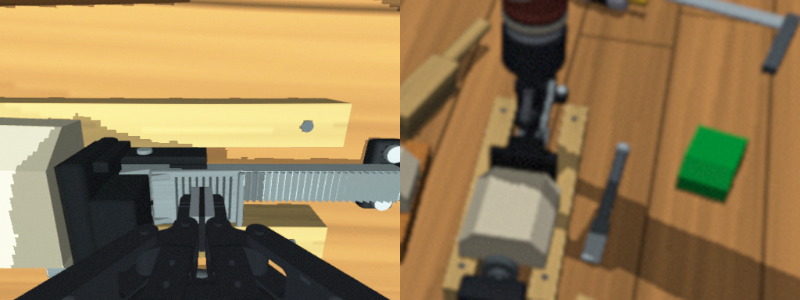

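The wrist view shows the jaw carried along to the stone's near end (60,200), with the tips still on the tab at (203,215). I'll keep pushing, more slowly.

>>> {"fn": "send_rows", "kwargs": {
  "deltas": [
    [0, -0.004, 0, 0, 0, 0, 0],
    [0, -0.004, 0, 0, 0, 0, 0],
    [0, -0.004, 0, 0, 0, 0, 0],
    [0, -0.004, 0, 0, 0, 0, 0],
    [0, -0.004, 0, 0, 0, 0, 0],
    [0, -0.004, 0, 0, 0, 0, 0]
  ]
}}

```text
t: 8.6
ee_pos: [556.2, -44.4, 47.0]
tcp_rot: [3.135, 0.07, 0.003]
ft_force: [-6.3, -7.1, 16.4]
finger_gap: -0.1
grasp_force: 8.0
```

>>> {"fn": "send_rows", "kwargs": {
  "deltas": [
    [0, -0.003, 0, 0, 0, 0, 0],
    [0, -0.003, 0, 0, 0, 0, 0],
    [0, -0.003, 0, 0, 0, 0, 0],
    [0, -0.003, 0, 0, 0, 0, 0]
  ]
}}

```text
t: 9.1
ee_pos: [555.7, -32.4, 47.0]
tcp_rot: [3.135, 0.07, 0.003]
ft_force: [-6.6, -8.2, 16.2]
finger_gap: 0.0
grasp_force: 8.1
```

>>> {"fn": "send_rows", "kwargs": {
  "deltas": [
    [0, -0.003, 0, 0, 0, 0, 0],
    [0, -0.002, 0, 0, 0, 0, 0],
    [0, -0.002, 0, 0, 0, 0, 0]
  ]
}}

```text
t: 9.48
ee_pos: [555.7, -25.9, 47.0]
tcp_rot: [3.134, 0.07, 0.005]
ft_force: [-5.0, -10.5, 14.6]
finger_gap: -0.2
grasp_force: 7.2
```

>>> {"fn": "send_rows", "kwargs": {
  "deltas": [
    [0, -0.002, 0, 0, 0, 0, 0],
    [0, -0.002, 0, 0, 0, 0, 0],
    [0, 0, 0, 0, 0, 0, 0]
  ]
}}

```text
t: 9.85
ee_pos: [556.8, -21.8, 47.2]
tcp_rot: [3.134, 0.07, 0.01]
ft_force: [-0.9, -9.1, 11.4]
finger_gap: 0.1
grasp_force: 5.9
```

>>> {"fn": "send_rows", "kwargs": {
  "deltas": [
    [0, -0.002, 0, 0, 0, 0, 0],
    [0, -0.002, 0, 0, 0, 0, 0],
    [0, 0, 0, 0, 0, 0, 0]
  ]
}}

```text
t: 10.22
ee_pos: [557.2, -17.9, 47.7]
tcp_rot: [3.134, 0.07, 0.012]
ft_force: [-1.2, -9.7, 12.0]
finger_gap: -0.0
grasp_force: 6.4
```

>>> {"fn": "send_rows", "kwargs": {
  "deltas": [
    [0, -0.002, 0, 0, 0, 0, 0],
    [0, -0.002, 0, 0, 0, 0, 0],
    [0, 0, 0, 0, 0, 0, 0]
  ]
}}

```text
t: 10.6
ee_pos: [557.4, -13.9, 48.0]
tcp_rot: [3.134, 0.069, 0.014]
ft_force: [0.4, -8.3, 12.8]
finger_gap: -0.2
grasp_force: 6.8
```

>>> {"fn": "send_rows", "kwargs": {
  "deltas": [
    [0, -0.002, 0, 0, 0, 0, 0],
    [0, -0.001, 0, 0, 0, 0, 0],
    [0, 0, 0, 0, 0, 0, 0]
  ]
}}

```text
t: 10.98
ee_pos: [557.6, -12.5, 48.5]
tcp_rot: [3.131, 0.07, 0.014]
ft_force: [-2.2, -13.5, 15.1]
finger_gap: 0.1
grasp_force: 8.7
```

>>> {"fn": "send_rows", "kwargs": {
  "deltas": [
    [0, 0, 0.001, 0, 0, 0, 0],
    [0, -0.001, 0, 0, 0, 0, 0],
    [0, -0.001, 0, 0, 0, 0, 0],
    [0, 0, 0, 0, 0, 0, 0]
  ]
}}

```text
t: 11.48
ee_pos: [557.6, -12.4, 48.5]
tcp_rot: [3.127, 0.07, 0.014]
ft_force: [-3.3, -21.9, 18.8]
finger_gap: -0.1
grasp_force: 12.3
```

```bash
python3 - <<'E'
from h import *
s=snapshot("top");print(sense()["ee_pos"],sense()["ft_force"])
a=s["pixels"][160:225,205:370];w=snapshot("wrist")["pixels"];b=snapshot("side")["pixels"][105:245,205:325]
top=cv2.resize(a,(792,312),interpolation=cv2.INTER_CUBIC)
bot=np.hstack([cv2.resize(w,(380,285)),cv2.resize(b,(412,285),interpolation=cv2.INTER_CUBIC)])
cv2.imwrite("pics/m3.png",np.vstack([top,bot]))
E
```

```text
[557.64948075 -12.35112849  48.45999284] [ -5.13459579 -20.3029941   19.69767399]
```

View pics/m3.png

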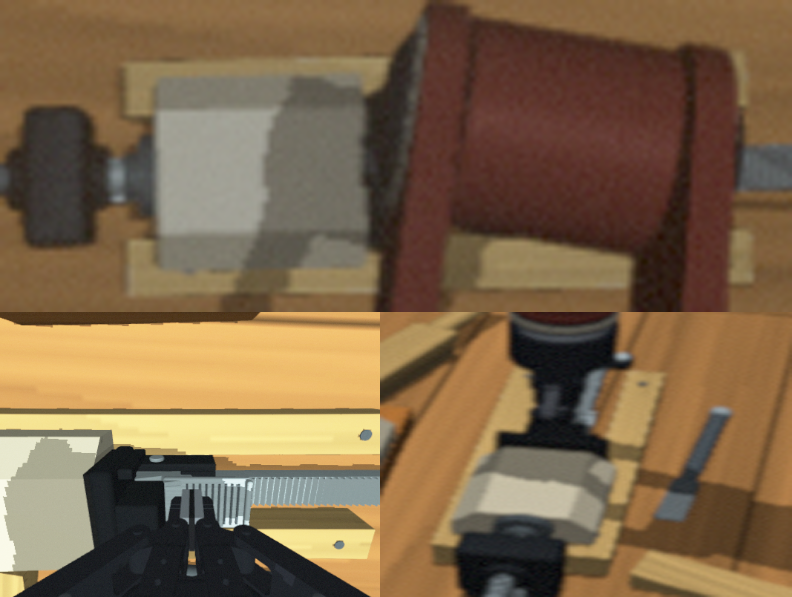

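Stone, pad and jaw are now in contact: in the top view the stone's left edge at x≈156 touches the pad, and its right edge at ≈368 touches the jaw. The finger leans on the rest with 20 N. I'll lift straight up so the tab springs up, then withdraw.

>>> {"fn": "send_rows", "kwargs": {
  "deltas": [
    [0, 0, -0.003, 0, 0, 0, 0],
    [0, 0, -0.004, 0, 0, 0, 0],
    [0, 0, -0.004, 0, 0, 0, 0],
    [0, 0, -0.004, 0, 0, 0, 0],
    [0, 0, -0.004, 0, 0, 0, 0],
    [0, 0, 0, 0, 0, 0, 0]
  ]
}}

```text
t: 12.38
ee_pos: [553.3, -8.1, 61.1]
tcp_rot: [3.136, 0.069, 0.001]
ft_force: [0.6, -8.2, -2.1]
finger_gap: 0.1
grasp_force: 4.2
```

>>> {"fn": "send_rows", "kwargs": {
  "deltas": [
    [0, 0.004, 0, 0, 0, 0, 0],
    [0, 0.005, 0, 0, 0, 0, 0],
    [0, 0, -0.01, 0, 0, 0, 0],
    [0, 0, -0.03, 0, 0, 0, 0],
    [0, 0, -0.04, 0, 0, 0, 0],
    [0, 0.03, -0.04, 0, 0, 0, 0],
    [0, 0.05, -0.02, 0, 0, 0, 0],
    [0, 0.05, 0, 0, 0, 0, 0],
    [0, 0.05, 0, 0, 0, 0, 0],
    [0, 0.04, 0, 0, 0, 0, 0],
    [0, 0, 0, 0, 0, 0, 0]
  ]
}}

```text
t: 13.75
ee_pos: [563.0, -236.8, 202.1]
tcp_rot: [3.141, 0.063, 0.001]
ft_force: [0.1, 0.8, -0.3]
finger_gap: -0.1
grasp_force: 0.0
```

```bash
python3 - <<'E'
from h import *
s=snapshot("top");print(sense()["ee_pos"],sense()["ft_force"])
a=s["pixels"][160:225,205:370];w=snapshot("wrist")["pixels"];b=snapshot("side")["pixels"][105:245,205:325]
top=cv2.resize(a,(792,312),interpolation=cv2.INTER_CUBIC)
bot=np.hstack([cv2.resize(w,(380,285)),cv2.resize(b,(412,285),interpolation=cv2.INTER_CUBIC)])
cv2.imwrite("pics/m4.png",np.vstack([top,bot]))
E
```

```text
[ 563.0565343  -235.2929636   201.84594866] [-0.20940693 -0.61247849  0.2943952 ]
```

View pics/m4.png

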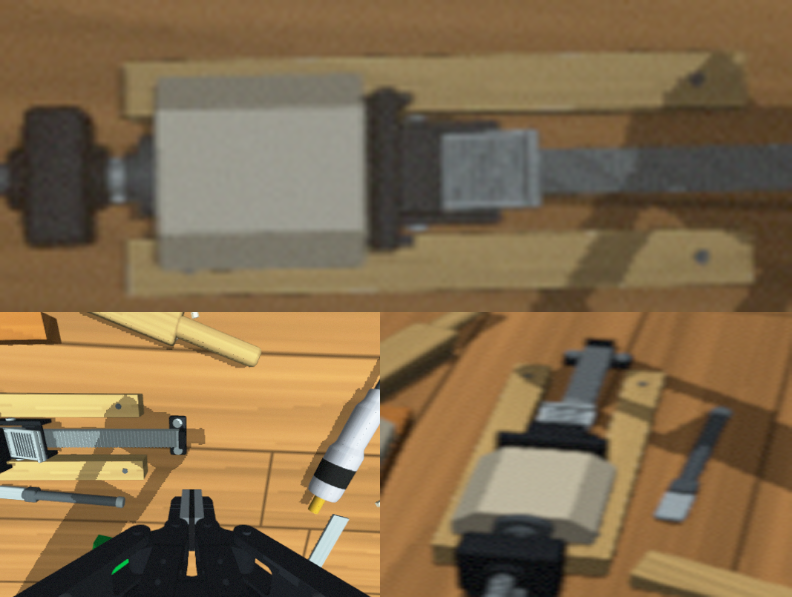

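The fingers are clear. The stone (156–366) sits between pad and jaw with no visible gap, and the tab reads x 443–540. A quick numeric check of the opening and the tab height:

```bash
python3 - <<'E'
from h import *
s=snapshot("top")
c=lambda u,v,z:at(s,205+(u+.5)/4.8-.5,160+(v+.5)/4.8-.5,z)
y=np.array([-.0435,.999]);p=np.array([546.4,146.1])
f=lambda u,z:round(float((p-c(u,170,z)[:2])@y),1)
print("stone L/R",f(156,60),f(366,60),"jaw low",f(367,45),"rest back",f(441,89)-38,"tab end up/down",f(540,68)-90,f(540,50)-90)
E
```

```text
stone L/R -2.4 105.1 jaw low 106.8 rest back 102.30000000000001 tab end up/down 103.30000000000001 106.4
```

```bash
python3 -c "
from workcell import finish_job
print(finish_job())"
```

```text
the job is handed in; nothing more can be done
None
```

The job is handed in at about 14 s on the robot's clock: the jaw holds the long stone against the screw pad with no gap visible (opening measured at about 105 mm), the tab was released and looks up, though I didn't test the lock by pushing on the jaw, and I touched nothing else on the bench.

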